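# Roll down a shelf sign panel

### The job

On the packing table, take the wide hand roller with the blue grip from the black mat and roll the sign panel down along its whole length, from its red end to its other end, with the roller's width centred across the panel and a steady push that keeps the springy bed about half way down. Then stand the roller back on the mat, upright and at rest, and let go.

Things in the scene. Friction and masses are not known exactly. Their poses are not given: they have to be found in the camera images.
- roller_grip (a point): Centre of the blue grip of the wide roller, 88 mm above the foot of its two black rubber drums (44 mm across, 100 mm long, free-turning, axles 56 mm apart). z up, y along the axles, x the rolling direction, either way. Grip: 50 mm along x, 30 along y (grasp across y, hold at 40 N), 56 to 114 mm above the foot, on a cover plate 54 x 114 mm. 0.36 kg. The small yellow-gripped roller is not used.
- panel_mid (a point): Centre of the top of the sign panel: white and teal sheet, 240 mm along x, 80 along y, 5 thick, fixed on a plywood bed 270 x 130 mm on springs; top 47 mm above the table at rest. x runs from the red-banded end (-120 mm) to the plain end (+120 mm), z up. With both drums just inside an end, the roller's centre is about 90 mm from here along x.
- bed (a joint): How far the springy bed and its panel are pressed down, in m: 0 at rest, stop at 0.016. It sinks level and springs back by itself. It takes about 4 N to start it, and 0.7 N for each mm more: about 10 N at half way (0.008).
- mat_top (a point): Centre of the top face of the black rubber parking mat, 180 x 180 mm, 4 mm thick, fixed flat on the table; the mat's sides run along x and y. The roller starts on it, near its middle.
Mind the look-alikes: they are no part of the job. What is meant by the part that bears roller_grip is not purple, and is the larger of those in its own colour.

How it is judged:
By the outcome, as a careful person would: the job done as asked, in the order asked, and still so for the second after the job is handed in, with the robot touching nothing.
It also fails if it takes over 58 s, if anything falls off the work surface, if the arm or the gripper's body presses on something with over 40 N, if the wrist force passes 120 N, or if a joint passes its speed limit or range.

### The arm

A 6-joint arm with a two-finger parallel gripper is mounted at the origin on the work surface. World frame = base frame: x ahead of the robot, y to its left, z up, the work surface at z = 0. Lengths are in mm, angles in rad, forces in N, time in s.
With the tool pointing down it reaches from about 300 to 850 mm from the base axis. Payload 4.2 kg.
Tool frame: the origin (TCP) lies at the very end of the fingers, on their centre line; the grasp point (between the pads) lies 19 mm behind it; z points along the fingers, y is the line along which they close (so a half turn about z gives the same grasp; the last joint's range is limited). The gripper opens to 91 mm and grips with 3 to 60 N. Pads are 32 mm wide; open, the fingers measure 118 mm over their backs; the gripper's body (76 mm by 178 mm) begins 60 mm behind the grasp point.
Start: joints at [-1.23, 0.32, 1.565, -0, 1.257, -0.02], TCP at [202.992, -537.994, 213.976] pointing down, gripper open.
Joint ranges: [-3.11, 3.11], [-0.84, 2.01], [0.21, 2.61], [-1.34, 4.49], [0.05, 2.63], [-2.56, 2.56]. Speed limits (rad/s): [2.57, 2.57, 3.14, 3.14, 3.14, 3.14].

### API

Orientations are given as [roll, pitch, yaw] about the fixed x, y, z axes, in that order (R = Rz(yaw) Ry(pitch) Rx(roll)).
In Python, from workcell import bot gives the robot as it stands.
- The arm moves only by the shell command python3 -m inch 'ROWS'. ROWS is JSON, a list of rows, each a list of 7 numbers: the shift along the tool's x, y, z in units of 0.5 m (1.0 is 0.5 m), then the turn, a rotation vector about the tool's x, y, z in units of pi/4 rad (1.0 is pi/4 rad), then the opening, from 0 (shut) to 1 (fully open). In form: [[tx, ty, tz, rx, ry, rz, grip], ...]. A call has 1 to 5 rows; each row shifts and turns the commanded pose from where the row before left it, along the tool's axes as they then stand; what a row does not reach is not made up. A row lasts 1/12 s, in which the tool goes at most 41.7 mm and 7.16 degrees, less where a joint would pass 70% of its speed; a pose out of reach is approached as far as the arm can. A call with a number of a shift or a turn outside -1 to 1 is refused whole. A call with a gripper value outside its range is refused whole. The fingers move at their own pace and stop on an object; the grip force is fixed at half the most. Time passes only in rows, so rows that do not move let the fingers close. It gives the time, the measured TCP pose, the force, the opening and the grip force at its end, in the units of the state.
- bot.sense(): the state, without advancing time (a new reading comes with each control period).
- bot.grab_frame(name): name is "scene" or "side" or "wrist"; returns a dict with "pixels" (480x640x3 uint8, red, green, blue), "z_map" (480x640 float32, mm along the optical axis (not along the pixel's ray), 0 where there is no reading), "camera_matrix" (3x3 intrinsics, pixels), "k1" (the pictures are not rectified: a ray, as slopes to the right and down, at radius r is drawn at 1 + k1 r^2 times it, then the intrinsics apply), "eye" and "rotation" of the camera in the world. Camera axes: x right, y up, looking along -z (the intrinsics and any distortion apply to the point x, -y, -z); pixel columns grow to the right and rows downward; lengths in mm; the calibration is good to about 2 mm. A picture is of the moment at which its call begins.
- bot.job_done(): hands the job in; it is judged then, once.
Trained networks look in a picture, given as the dict that the camera call returned (one of the last four; its "shot" number tells which), for a name from the list of things; names that differ only in an ending like _2 or _b are one class to them, and where a whole thing is asked for, a point or a joint stands for the part that bears it (a point fixed in the world has none). Each returns a list of dicts, best first, with "p" (0 to 1); they miss things now and then, are a little off and sometimes report something else, mostly with a low value. They report only what shows in the picture. A call takes as long as a camera call. They do not tell look-alikes from the thing itself.
- bot.boxes_of(picture, target): "location" ([row, column] in pixels, amid what is visible of it).
The state is a dict: "time": time; "joints": joint angles; "dq": joint speeds; "joint_efforts": joint torques, N m; "ee_pos": TCP position; "eef_rot": TCP orientation; "contact_force": force on the tool from outside, world axes, zero at the start; "ft_torque": the same for the moment, N m; "finger_gap": opening from 0.0 (shut) to 1.0 (fully open); "grip_force": force on a finger pad.
Only numpy, scipy, OpenCV 4.12 (cv2) and the standard library are available. Lean on these libraries where they do the work, as an engineer would, in place of code of your own. Each camera call takes 0.05 s, during which the arm holds its last target. There are 200 camera calls.

## Working session

There is one attempt and no reset: what is moved stays moved. The work goes in short steps, Python scripts to look and compute and a shell command to move; the robot and the scene stay as the last step left them, time stands still between calls to the robot, and variables do not carry over. Pictures are saved under pics/ and viewed, at most 10 in all, crops included, and the job is handed in when it is done.

```bash
mkdir -p pics; cat > h.py <<'E'
import numpy as np, cv2
from workcell import bot
def world(f,px):  # px Nx2 (col,row) -> world using z_map
    px=np.atleast_2d(np.array(px,float)); K=np.array(f["camera_matrix"]); 
    k1=f["k1"]
    u=cv2.undistortPoints(px.reshape(-1,1,2),K,np.array([k1,0,0,0.])).reshape(-1,2)
    z=np.array([f["z_map"][int(round(r)),int(round(c))] for c,r in px])
    P=np.c_[u[:,0]*z,-u[:,1]*z,-z]
    return P@np.array(f["rotation"]).T+np.array(f["eye"])
def cloud(f):
    g=np.stack(np.meshgrid(np.arange(640),np.arange(480)),-1).reshape(-1,2)
    return world(f,g).reshape(480,640,3)
def save(f,n): cv2.imwrite(f"pics/{n}.png",cv2.cvtColor(f["pixels"],cv2.COLOR_RGB2BGR))
E
python3 - <<'E'
from h import *
for n in("scene","side"):
    f=bot.grab_frame(n); save(f,n+"0"); print(n,np.round(f["eye"]))
    for t in("roller_grip","panel_mid","bed","mat_top"):
        for d in bot.boxes_of(f,t)[:4]:
            r,c=d["location"]; print(t,round(d["p"],2),round(c),round(r),np.round(world(f,[c,r])[0]))
print(bot.sense())
E
```

```text
scene [1423. -286.  632.]
roller_grip 0.86 217 319 134.0
roller_grip 0.71 244 245 -84.0
panel_mid 0.78 458 220 241.0
bed 0.98 454 216 225.0
mat_top 0.58 230 272 -51.0
side [488. 705. 536.]
roller_grip 0.97 372 195 4149.0
roller_grip 0.88 272 226 3653.0
roller_grip 0.74 356 242 3492.0
panel_mid 0.72 317 400 2444.0
bed 0.96 318 399 2451.0
mat_top 0.69 378 272 3583.0
{'time': 0.5, 'joints': array([-1.22999470e+00,  3.19627326e-01,  1.56458430e+00, -2.49032728e-05,
        1.25739577e+00, -1.99963982e-02]), 'dq': array([ 9.71667108e-05, -2.00723220e-03, -1.04175629e-03, -1.96280930e-03,
       -2.24494722e-04,  1.60117950e-04]), 'joint_efforts': array([-9.75663679e-04, -4.11991489e+01, -2.32038438e+01,  7.26194191e-02,
        3.84738890e-02, -2.97383485e-05]), 'ee_pos': array([ 202.97491688, -537.95988917,  213.92744673]), 'eef_rot': array([-3.14157744e+00,  2.33906830e-05,  3.60805704e-01]), 'contact_force': array([-0.08811145, -0.26074301, -0.34515827]), 'ft_torque': array([-0.01156197, -0.01862232,  0.02239704]), 'grip_force': 0.0, 'finger_gap': 1.0030578099955516}
```

View pics/scene0.png

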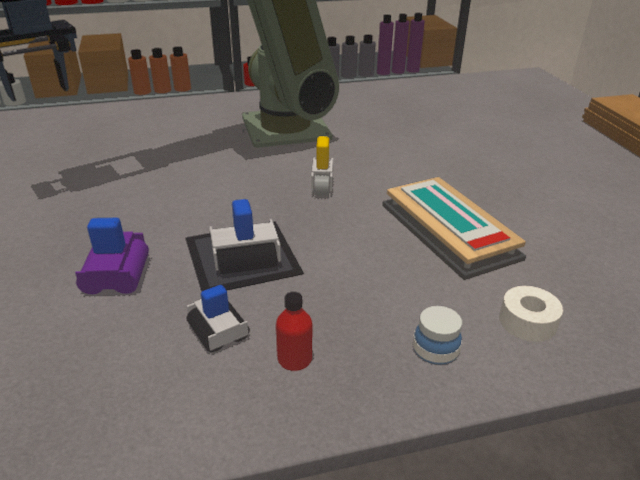

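View pics/side0.png

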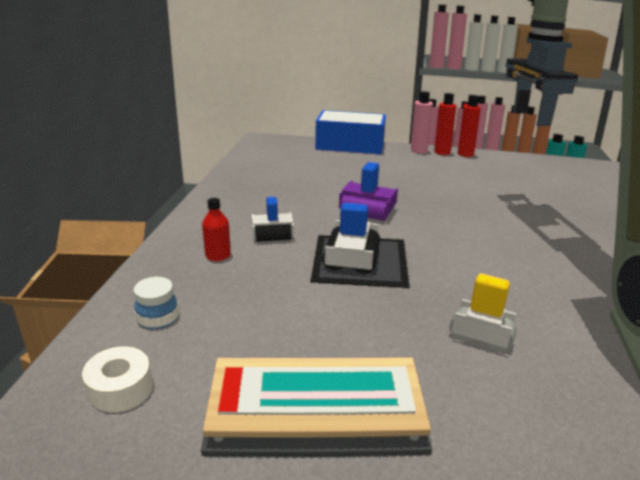

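The scene picture shows the wide blue-grip roller at (243,220) on the mat (243,253). There are look-alikes, a purple one (110,255) and a small one (217,315). The panel is at (455,218), with its red end near (488,240), facing away from the robot. Rotation is given as rpy, so I'll fix the helper and measure.

```bash
sed -i 's/np.array(f\["rotation"\]).T/Rr(f["rotation"]).T/; 2a from scipy.spatial.transform import Rotation\ndef Rr(r):\n    r=np.array(r); return r if r.shape==(3,3) else Rotation.from_euler("xyz",r).as_matrix()' h.py
cat > m.py <<'E'
from h import *
def rect(mask,W,name):
    n,l,s,c=cv2.connectedComponentsWithStats(mask.astype(np.uint8))
    for i in range(1,n):
        if s[i,4]<60: continue
        p=W[l==i]; r=cv2.minAreaRect(p[:,:2].astype(np.float32))
        print(name,"n",s[i,4],"pix",np.round(c[i]),"ctr",np.round(r[0],1),"size",np.round(r[1],1),"ang",round(r[2],1),"zmed",np.round(np.median(p[:,2]),1),"z95",np.round(np.percentile(p[:,2],95),1))
def meas(n):
    f=bot.grab_frame(n); W=cloud(f); h=cv2.cvtColor(f["pixels"],cv2.COLOR_RGB2HSV).astype(int)
    ok=(f["z_map"]>0)&(W[...,0]>150)&(W[...,0]<1000)&(abs(W[...,1])<700)&(W[...,2]<250)&(W[...,2]>-10)
    H,S,V=h[...,0],h[...,1],h[...,2]
    rect(ok&(H>108)&(H<122)&(S>150)&(V>60)&(W[...,2]>45),W,n+" blue")
    rect(ok&((H<6)|(H>174))&(S>170)&(W[...,2]<60)&(W[...,2]>40),W,n+" red")
    rect(ok&(H>78)&(H<95)&(S>120)&(W[...,2]>40)&(W[...,2]<60),W,n+" teal")
    rect(ok&(V<55)&(W[...,2]<9),W,n+" mat")
    rect(ok&(W[...,2]>35)&(W[...,2]<60)&(W[...,1]>20),W,n+" bed")
    return f,W
if __name__=="__main__":
    for n in("scene","side"): meas(n)
E
python3 m.py
```

```text
scene blue n 341 pix [241. 212.] ctr [ 571.9 -194.6] size [28.1 47.6] ang 87.8 zmed 116.8 z95 119.3
scene blue n 896 pix [105. 234.] ctr [ 560.8 -420.7] size [48.1 27.2] ang 78.6 zmed 98.0 z95 114.7
scene blue n 428 pix [214. 297.] ctr [ 744.8 -264.2] size [21.8 34.9] ang 21.5 zmed 80.0 z95 84.3
scene red n 295 pix [488. 240.] ctr [674.5 229.2] size [24.9 78.9] ang 10.5 zmed 47.6 z95 49.4
scene red n 199 pix [294. 345.] ctr [ 846.4 -161.6] size [45.4 15. ] ang 89.6 zmed 50.7 z95 59.6
scene teal n 211 pix [460. 206.] ctr [549.2 230.3] size [166.   12.7] ang 10.7 zmed 47.7 z95 49.7
scene teal n 792 pix [444. 210.] ctr [555.7 193.4] size [171.1  37.1] ang 10.7 zmed 47.7 z95 49.3
scene mat n 720 pix [270. 269.] ctr [ 553.2 -179. ] size [174.6 138.9] ang 4.7 zmed 4.0 z95 5.9
scene mat n 434 pix [198. 261.] ctr [ 550.6 -278.9] size [ 41.7 170.6] ang 84.1 zmed 4.3 z95 6.2
scene mat n 155 pix [246. 272.] ctr [ 609.2 -195.1] size [92.7 16.8] ang 88.6 zmed 4.7 z95 6.5
scene bed n 5417 pix [455. 219.] ctr [568.  207.7] size [274.2 133.6] ang 11.1 zmed 45.6 z95 48.9
scene bed n 1544 pix [533. 30
[... 806 characters left out ...]
13.1] ang 11.0 zmed 46.8 z95 48.1
side mat n 1062 pix [360. 269.] ctr [ 550.6 -194.8] size [175.3 178.4] ang 5.2 zmed 3.3 z95 4.9
side mat n 262 pix [350. 271.] ctr [ 556.2 -156.3] size [109.7  53.6] ang 25.6 zmed 3.8 z95 7.6
side mat n 713 pix [316. 453.] ctr [553.8 276.7] size [274.3   4.6] ang 11.2 zmed 5.8 z95 8.6
side bed n 869 pix [155. 295.] ctr [859.   52.5] size [59.9 62.6] ang 56.5 zmed 55.5 z95 59.8
side bed n 790 pix [485. 323.] ctr [341.2  33.3] size [26.1 89. ] ang 89.8 zmed 47.2 z95 56.2
side bed n 2065 pix [115. 370.] ctr [840.2 218.8] size [89.2 89.8] ang 80.2 zmed 39.6 z95 41.2
side bed n 16185 pix [315. 397.] ctr [567.1 209.5] size [271.  132.2] ang 11.0 zmed 45.4 z95 48.0
```

```bash
python3 -m inch '[[0.072,-0.029,0,0,0,0,1],[0.072,-0.029,0,0,0,0,1],[0.072,-0.029,0,0,0,0,1],[0.072,-0.029,0,0,0,0,1],[0.072,-0.029,0,0,0,0,1]]' >/dev/null
python3 -m inch '[[0.072,-0.029,0,0,0,0,1],[0.072,-0.029,0,0,0,0,1],[0.072,-0.029,0,0,0,0,1],[0.072,-0.029,0,0,0,0,1],[0.072,-0.029,0,0,0,0,1]]' >/dev/null
python3 -m inch '[[0.072,-0.029,0,0,0,0,1],[0.072,-0.029,0,0,0,0,1],[0.072,-0.029,0,0,0,0,1]]' 
python3 -m inch '[[0,0,0,0,0,0.126,1],[0,0,0,0,0,0.126,1],[0,0,0,0,0,0.126,1],[0,0,0,0,0,0.126,1],[0,0,0,0,0,0,1]]' 
python3 - <<'E'
from m import *
f,W=meas("wrist"); save(f,"w1")
E
```

```text
time: 1.68
ee_pos: [575.5, -194.8, 214.1]
eef_rot: [3.141, -0.0, 0.361]
contact_force: [-0.4, -0.8, 0.3]
finger_gap: 0.999
grip_force: 0.0
time: 2.1
ee_pos: [574.4, -196.3, 213.9]
eef_rot: [3.142, 0.0, -0.036]
contact_force: [-0.5, 0.6, 0.1]
finger_gap: 0.999
grip_force: 0.0
wrist blue n 398 pix [390.  43.] ctr [ 733.4 -261.1] size [36.5 16.5] ang 78.6 zmed 77.5 z95 83.0
wrist blue n 621 pix [557. 241.] ctr [ 558.1 -418.6] size [45.7 29.1] ang 77.7 zmed 109.4 z95 113.6
wrist blue n 410 pix [322. 264.] ctr [ 554.5 -193.6] size [26.2 19.3] ang 87.6 zmed 118.8 z95 119.9
wrist bed n 2146 pix [ 13. 238.] ctr [578.2 148.3] size [ 41.6 122. ] ang 79.8 zmed 43.1 z95 48.4
```

View pics/w1.png

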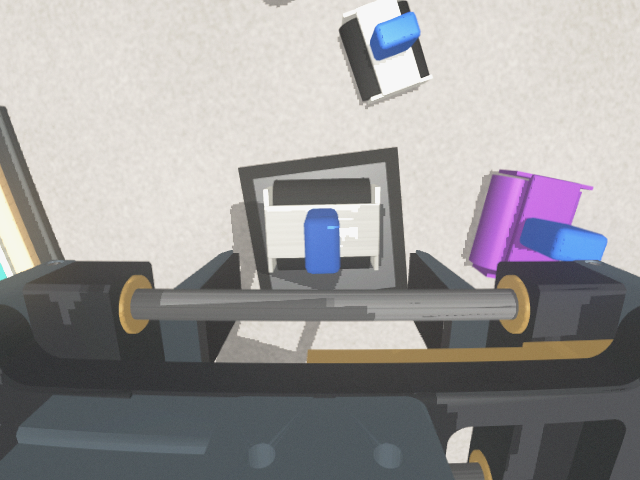

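The wrist picture shows the blue grip (322,240) centred between the fingers and aligned with them. Descending and gripping.

```bash
python3 -m inch '[[0,0,0.068,0,0,0,1],[0,0,0.068,0,0,0,1],[0,0,0.068,0,0,0,1],[0,0,0.06,0,0,0,1],[0,0,0.008,0,0,0,1]]'
python3 -m inch '[[0,0,0,0,0,0,0],[0,0,0,0,0,0,0],[0,0,0,0,0,0,0],[0,0,0,0,0,0,0],[0,0,0,0,0,0,0]]'
python3 -m inch '[[0,0,0,0,0,0,0],[0,0,0,0,0,0,0],[0,0,0,0,0,0,0]]'
```

```text
time: 2.57
ee_pos: [570.4, -195.2, 72.6]
eef_rot: [-3.138, 0.01, -0.033]
contact_force: [-0.4, -0.2, -0.7]
finger_gap: 1.004
grip_force: 0.0
time: 2.98
ee_pos: [575.3, -196.8, 79.8]
eef_rot: [3.14, -0.003, -0.035]
contact_force: [-0.6, -0.3, -0.0]
finger_gap: 0.667
grip_force: 0.0
time: 3.23
ee_pos: [574.4, -196.5, 78.3]
eef_rot: [3.141, -0.001, -0.035]
contact_force: [0.1, 0.9, 0.6]
finger_gap: 0.445
grip_force: 0.0
```

```bash
python3 -m inch '[[0,0,0,0,0,0,0],[0,0,0,0,0,0,0],[0,0,0,0,0,0,0],[0,0,0,0,0,0,0]]'
python3 -m inch '[[0,0,0,0,0,0,0],[0,0,0,0,0,0,0]]'
python3 -m inch '[[0,0,-0.03,0,0,0,0],[0,0,-0.045,0,0,0,0],[0,0,-0.045,0,0,0,0],[0,0,-0.045,0,0,0,0],[0,0,-0.035,0,0,0,0]]'
python3 -m inch '[[0,0,0,0,0,0,0],[0,0,0,0,0,0,0],[0,0,0,0,0,0,0]]'
```

```text
time: 3.57
ee_pos: [574.4, -195.9, 78.0]
eef_rot: [-3.141, -0.0, -0.035]
contact_force: [1.2, 3.7, 0.8]
finger_gap: 0.33
grip_force: 30.0
time: 3.73
ee_pos: [574.5, -196.0, 78.0]
eef_rot: [-3.141, -0.0, -0.035]
contact_force: [0.6, 3.0, 1.7]
finger_gap: 0.327
grip_force: 30.0
time: 4.15
ee_pos: [574.0, -197.2, 178.7]
eef_rot: [3.14, 0.001, -0.035]
contact_force: [-0.5, 1.0, -2.6]
finger_gap: 0.325
grip_force: 30.0
time: 4.4
ee_pos: [573.0, -196.3, 175.9]
eef_rot: [-3.141, 0.004, -0.035]
contact_force: [0.2, -0.2, -4.4]
finger_gap: 0.326
grip_force: 30.0
```

```bash
python3 -m inch '[[0.0111,-0.0308,0,0,0,0,0],[0.0111,-0.0708,0,0,0,0,0],[0.0111,-0.0708,0,0,0,0,0],[0.0111,-0.0708,0,0,0,0,0],[0.0111,-0.0708,0,0,0,0,0]]' >/dev/null
python3 -m inch '[[0.0111,-0.0708,0,0,0,0,0],[0.0111,-0.0708,0,0,0,0,0],[0.0111,-0.0708,0,0,0,0,0],[0.0111,-0.0708,0,0,0,0,0],[0.0111,-0.0708,0,0,0,0,0]]' >/dev/null
python3 -m inch '[[0.0111,-0.0708,0,0,0,0,0],[0.0111,-0.0708,0,0,0,0,0],[0,-0.04,0,0,0,0,0]]' >/dev/null
python3 -m inch '[[0,0,0,0,0,-0.072,0],[0,0,0,0,0,-0.072,0],[0,0,0,0,0,-0.072,0],[0,0,0,0,0,-0.073,0],[0,0,0,0,0,0,0]]' 
python3 -m inch '[[0,0,0,0,0,0,0],[0,0,0,0,0,0,0],[0,0,0,0,0,0,0]]' 
python3 - <<'E'
from m import *
f,W=meas("wrist"); save(f,"w2")
f,W=meas("side"); cv2.imwrite("pics/s2.png",cv2.cvtColor(f["pixels"],cv2.COLOR_RGB2BGR)[120:]);
E
```

```text
time: 5.9
ee_pos: [654.7, 225.4, 175.0]
eef_rot: [3.141, 0.005, 0.193]
contact_force: [-0.6, 0.2, -4.0]
finger_gap: 0.33
grip_force: 30.0
time: 6.15
ee_pos: [655.5, 225.5, 177.1]
eef_rot: [3.141, 0.001, 0.191]
contact_force: [0.6, -0.2, -3.3]
finger_gap: 0.326
grip_force: 30.0
wrist blue n 1140 pix [321. 279.] ctr [670.1 228.2] size [ 7.1 28.8] ang 12.5 zmed 215.4 z95 217.8
wrist blue n 1726 pix [324. 335.] ctr [645.6 223.3] size [16.4 29.3] ang 10.3 zmed 217.8 z95 218.9
wrist bed n 5164 pix [373.  36.] ctr [826.5 214.9] size [61.2 88.7] ang 13.6 zmed 41.1 z95 42.4
wrist bed n 1526 pix [543.  50.] ctr [851.4  62.8] size [64.9 38.4] ang 34.2 zmed 45.0 z95 59.0
wrist bed n 1822 pix [323. 186.] ctr [694.3 233.7] size [ 11.1 128.8] ang 11.0 zmed 42.9 z95 44.1
side blue n 286 pix [369. 177.] ctr [ 555.6 -411.8] size [42.9 27.7] ang 78.3 zmed 90.8 z95 113.7
side blue n 73 pix [274. 209.] ctr [ 735.2 -257.3] size [ 8.8 28.2] ang 13.2 zmed 66.0 z95 83.5
side blue n 506 pix [253. 306.] ctr [644.5 240. ] size [48.8 11.8] ang 16.6 zmed 180.8 z95 209.2
side red n 529 pix [230. 395.] ctr [671.4 239.6] size [21.8 57.6] ang 11.3 zmed 47.1 z95 48.5
side teal n 2083 pix [333. 381.] ctr [554.6 193.7] size [168.1  35.7] ang 12.2 zmed 46.8 z95 48.3
side teal n 797 pix [329. 402.] ctr [547.7 229. ] size [166.9  13.9] ang 10.6 zmed 46.8 z95 48.2
side mat n 843 pix [360. 271.] ctr [ 550.3 -193.4] size [173.5 176.9] ang 5.0 zmed 3.2 z95 4.9
side bed n 847 pix [155. 295.] ctr [858.5  52. ] size [60.3 62.6] ang 10.4 zmed 54.9 z95 59.7
side bed n 795 pix [485. 323.] ctr [341.1  32.6] size [25.  91.4] ang 89.6 zmed 47.4 z95 56.3
side bed n 2052 pix [115. 370.] ctr [841.2 218.6] size [88.7 90.8] ang 28.9 zmed 39.6 z95 41.2
side bed n 14583 pix [322. 400.] ctr [567.1 209.2] size [271.2 132.8] ang 11.1 zmed 45.4 z95 48.0
```

View pics/w2.png

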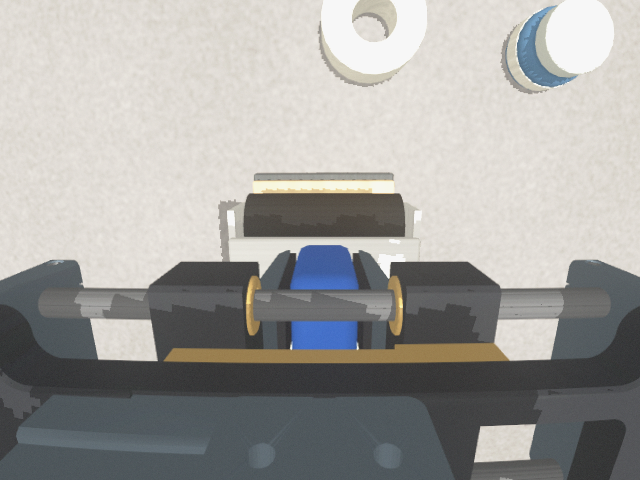

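View pics/s2.png

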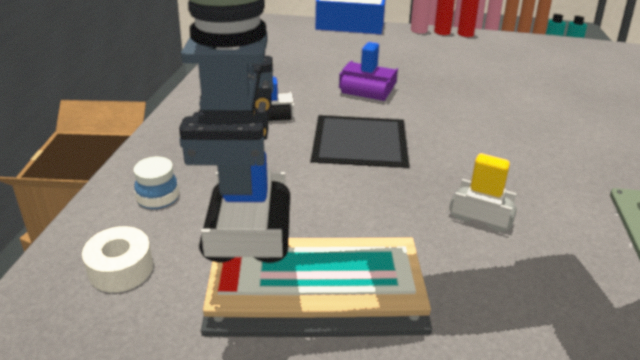

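The wrist picture shows the roller level in the grip, with its drum at columns 245–405 centred over the bed at columns 252–393. The side picture shows it above the red end. One more quick check of the roller's offset along the tool x axis.

```bash
python3 - <<'E'
from h import *
s=bot.sense(); e=s["ee_pos"]; a=s["eef_rot"][2]
f=bot.grab_frame("wrist"); W=cloud(f)-e
d=W[...,0]*np.cos(a)+W[...,1]*np.sin(a); l=-W[...,0]*np.sin(a)+W[...,1]*np.cos(a)
for r in range(176,300,4): print(r,np.round([d[r,270],W[r,270,2],d[r,322],W[r,322,2]],1))
for r in (200,215,230,245): 
    c=np.where(abs(W[r,:,2]+60)<35)[0]; print(r,c[[0,-1]],np.round(l[r,c[[0,-1]]],1))
print(e,s["contact_force"])
E
```

```text
176 [  47.  -164.7   47.  -163.8]
180 [  44.8 -140.3   44.9 -138.3]
184 [  41.6 -134.8   41.5 -134.5]
188 [  38.  -133.6   37.9 -135.1]
192 [  34.4 -133.9   34.3 -133.8]
196 [ 41.4 -43.7  41.4 -44. ]
200 [ 39.3 -40.1  39.4 -39.3]
204 [ 37.3 -36.3  37.1 -37.6]
208 [ 35.1 -33.8  35.  -34.7]
212 [ 32.9 -32.5  32.8 -32.5]
216 [ 30.7 -30.7  30.5 -31.6]
220 [ 28.3 -30.   28.3 -29.8]
224 [ 25.8 -29.9  25.7 -30.7]
228 [ 23.5 -28.9  23.4 -29.3]
232 [ 20.8 -29.7  20.8 -29.8]
236 [ 18.5 -28.7  18.4 -29.2]
240 [ 18.7 -17.8  18.9 -17.3]
244 [ 16.4 -17.2  16.4 -17.3]
248 [ 14.2 -16.5  17.8  -3.7]
252 [ 11.7 -16.7  18.    4.8]
256 [  9.1 -17.3  17.8  11. ]
260 [  6.9 -16.4  17.8  17.7]
264 [  4.1 -17.1  17.4  22.6]
268 [18.  30.2 17.6 28.8]
272 [17.9 35.1 17.7 34.4]
276 [18.4 41.5 17.2 38. ]
280 [18.4 46.  16.2 40.2]
284 [18.  49.3 14.4 40. ]
288 [18.1 53.5 12.5 40. ]
292 [33.6 93.6 34.  94.4]
296 [33.4 95.5 33.3 95.3]
200 [246 402] [ 49.3 -50. ]
215 [236 412] [ 52.8 -53. ]
230 [238 411] [ 52.8 -53.1]Traceback (most recent call last):
  File "<stdin>", line 7, in <module>
IndexError: index 0 is out of bounds for axis 0 with size 0
```

```bash
python3 -m inch '[[0.016,0,0.02,0,0,0,0],[0,0,0.03,0,0,0,0],[0,0,0.03,0,0,0,0],[0,0,0.02,0,0,0,0],[0,0,0.008,0,0,0,0]]' >/dev/null
python3 -m inch '[[0,0,0,0,0,0,0],[0,0,0,0,0,0,0],[0,0,0,0,0,0,0],[0,0,0,0,0,0,0]]'
python3 -c "
from workcell import bot
print(bot.sense()['contact_force'])"
python3 -m inch '[[0,0,0.004,0,0,0,0],[0,0,0.004,0,0,0,0],[0,0,0.004,0,0,0,0],[0,0,0,0,0,0,0],[0,0,0,0,0,0,0]]'
python3 -m inch '[[0,0,0.004,0,0,0,0],[0,0,0.004,0,0,0,0],[0,0,0,0,0,0,0],[0,0,0,0,0,0,0]]'
```

```text
time: 7.05
ee_pos: [664.2, 227.5, 125.0]
eef_rot: [-3.141, -0.002, 0.192]
contact_force: [-0.5, -0.0, -3.5]
finger_gap: 0.327
grip_force: 30.0
[-0.50027809 -0.01116783 -3.5056978 ]
time: 7.47
ee_pos: [664.0, 227.4, 118.8]
eef_rot: [-3.141, -0.001, 0.192]
contact_force: [-0.3, 0.3, 1.8]
finger_gap: 0.33
grip_force: 30.0
time: 7.8
ee_pos: [664.1, 227.5, 114.5]
eef_rot: [-3.141, -0.001, 0.192]
contact_force: [-0.0, 1.1, 5.1]
finger_gap: 0.326
grip_force: 30.0
```

```bash
python3 -m inch '[[0,0,0.003,0,0,0,0],[0,0,0,0,0,0,0],[0,0,0,0,0,0,0]]'
python3 - <<'E'
from m import *
f,W=meas("side"); cv2.imwrite("pics/s3.png",cv2.resize(cv2.cvtColor(f["pixels"],cv2.COLOR_RGB2BGR)[240:470,140:460],None,fx=2,fy=2))
E
```

```text
time: 8.05
ee_pos: [664.1, 227.5, 113.1]
eef_rot: [-3.141, -0.001, 0.192]
contact_force: [0.0, 1.4, 5.9]
finger_gap: 0.328
grip_force: 30.0
side blue n 287 pix [369. 177.] ctr [ 555.  -412.3] size [41.7 27.7] ang 75.9 zmed 92.5 z95 113.6
side blue n 147 pix [272. 208.] ctr [ 741.  -260.8] size [18.1 39.6] ang 14.7 zmed 70.6 z95 83.3
side blue n 396 pix [249. 351.] ctr [650.7 237.1] size [49.  20.2] ang 36.1 zmed 116.2 z95 147.5
side mat n 818 pix [360. 271.] ctr [ 550.5 -193.4] size [173.5 172.5] ang 5.5 zmed 3.3 z95 4.9
side bed n 849 pix [154. 295.] ctr [857.6  52.5] size [61.8 60.4] ang 79.5 zmed 55.3 z95 59.8
side bed n 803 pix [486. 323.] ctr [339.7  33.1] size [26.  88.7] ang 89.7 zmed 47.1 z95 56.3
side bed n 2061 pix [115. 370.] ctr [841.3 218.5] size [88.7 89.7] ang 27.7 zmed 39.7 z95 41.2
side bed n 6517 pix [337. 397.] ctr [576.  214.1] size [271.9  98.8] ang 16.8 zmed 39.0 z95 46.4
```

View pics/s3.png

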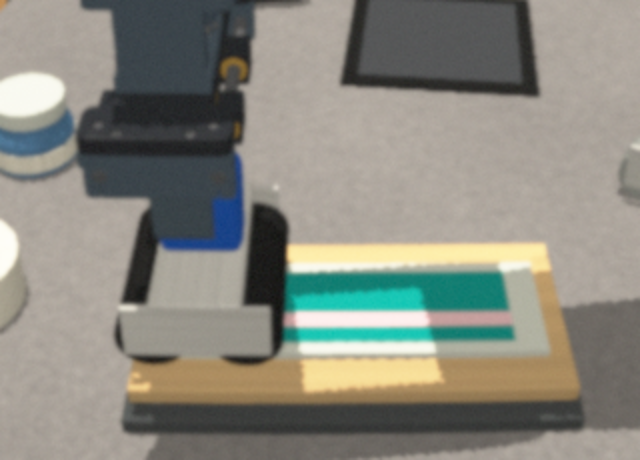

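The side picture shows both drums on the red end, level, with the bed pressed evenly about 8 mm. Rolling.

```bash
python3 -m inch '[[-0.004,0,0,0,0,0,0],[-0.008,0,0,0,0,0,0],[-0.008,0,0,0,0,0,0],[-0.008,0,0,0,0,0,0],[-0.008,0,0,0,0,0,0]]'
python3 -m inch '[[-0.008,0,0,0,0,0,0],[-0.008,0,0,0,0,0,0],[-0.008,0,0,0,0,0,0],[-0.008,0,0,0,0,0,0],[-0.008,0,0,0,0,0,0]]'
```

```text
time: 8.52
ee_pos: [646.7, 224.1, 113.4]
eef_rot: [-3.141, -0.003, 0.192]
contact_force: [0.8, -0.8, 5.7]
finger_gap: 0.331
grip_force: 30.0
time: 8.93
ee_pos: [627.1, 220.3, 113.3]
eef_rot: [-3.141, -0.003, 0.192]
contact_force: [0.4, 1.0, 5.6]
finger_gap: 0.327
grip_force: 30.0
```

```bash
for i in 1; do
python3 -m inch '[[-0.008,0,0,0,0,0,0],[-0.008,0,0,0,0,0,0],[-0.008,0,0,0,0,0,0],[-0.008,0,0,0,0,0,0],[-0.008,0,0,0,0,0,0]]' >/dev/null
python3 -m inch '[[-0.008,0,0,0,0,0,0],[-0.008,0,0,0,0,0,0],[-0.008,0,0,0,0,0,0],[-0.008,0,0,0,0,0,0],[-0.008,0,0,0,0,0,0]]'
python3 -m inch '[[-0.008,0,0,0,0,0,0],[-0.008,0,0,0,0,0,0],[-0.008,0,0,0,0,0,0],[-0.008,0,0,0,0,0,0],[-0.008,0,0,0,0,0,0]]'
python3 -m inch '[[-0.008,0,0,0,0,0,0],[-0.008,0,0,0,0,0,0],[-0.008,0,0,0,0,0,0],[-0.008,0,0,0,0,0,0],[-0.008,0,0,0,0,0,0]]'
done
```

```text
time: 9.77
ee_pos: [587.8, 212.7, 113.3]
eef_rot: [-3.141, -0.003, 0.192]
contact_force: [1.1, -0.2, 5.0]
finger_gap: 0.331
grip_force: 30.0
time: 10.18
ee_pos: [568.2, 208.9, 113.3]
eef_rot: [-3.141, -0.003, 0.192]
contact_force: [0.4, 0.1, 5.8]
finger_gap: 0.328
grip_force: 30.0
time: 10.6
ee_pos: [548.6, 205.1, 113.2]
eef_rot: [-3.141, -0.003, 0.192]
contact_force: [1.2, 0.6, 5.4]
finger_gap: 0.327
grip_force: 30.0
```

```bash

python3 -m inch '[[-0.008,0,0,0,0,0,0],[-0.008,0,0,0,0,0,0],[-0.008,0,0,0,0,0,0],[-0.008,0,0,0,0,0,0],[-0.008,0,0,0,0,0,0]]' >/dev/null
python3 -m inch '[[-0.008,0,0,0,0,0,0],[-0.008,0,0,0,0,0,0],[-0.008,0,0,0,0,0,0],[-0.008,0,0,0,0,0,0],[-0.008,0,0,0,0,0,0]]'
python3 -m inch '[[-0.008,0,0,0,0,0,0],[-0.008,0,0,0,0,0,0],[-0.008,0,0,0,0,0,0],[-0.006,0,0,0,0,0,0],[0,0,0,0,0,0,0]]'
python3 - <<'E'
from m import *
f,W=meas("side"); cv2.imwrite("pics/s4.png",cv2.resize(cv2.cvtColor(f["pixels"],cv2.COLOR_RGB2BGR)[240:470,140:460],None,fx=2,fy=2))
E
```

```text
time: 11.43
ee_pos: [509.4, 197.5, 113.2]
eef_rot: [-3.141, -0.003, 0.192]
contact_force: [0.4, 0.2, 5.9]
finger_gap: 0.326
grip_force: 30.0
time: 11.85
ee_pos: [493.9, 194.5, 113.1]
eef_rot: [-3.141, -0.001, 0.192]
contact_force: [-0.5, -0.1, 6.3]
finger_gap: 0.33
grip_force: 30.0
side blue n 158 pix [272. 208.] ctr [ 740.3 -258.2] size [18.1 34.9] ang 14.6 zmed 71.2 z95 83.5
side blue n 321 pix [395. 354.] ctr [471.1 189.2] size [79.9 30.9] ang 51.3 zmed 110.1 z95 134.5
side red n 227 pix [216. 238.] ctr [ 820.1 -143.8] size [46.1 21.8] ang 23.3 zmed 49.7 z95 59.1
side mat n 397 pix [324. 268.] ctr [ 600.1 -190.3] size [ 75.6 176. ] ang 5.4 zmed 3.4 z95 5.0
side mat n 134 pix [286. 454.] ctr [586.6 283.6] size [84.   3.8] ang 11.0 zmed 6.0 z95 8.6
side bed n 811 pix [155. 296.] ctr [858.2  52.6] size [60.9 60.5] ang 65.5 zmed 54.2 z95 59.9
side bed n 790 pix [486. 323.] ctr [340.4  32.8] size [26.  89.8] ang 89.6 zmed 47.1 z95 56.1
side bed n 2062 pix [115. 370.] ctr [840.8 219.1] size [88.4 90.5] ang 64.0 zmed 39.7 z95 41.2
side bed n 6226 pix [290. 397.] ctr [562.1 214.2] size [264.   96.2] ang 6.1 zmed 39.0 z95 46.5
```

View pics/s4.png

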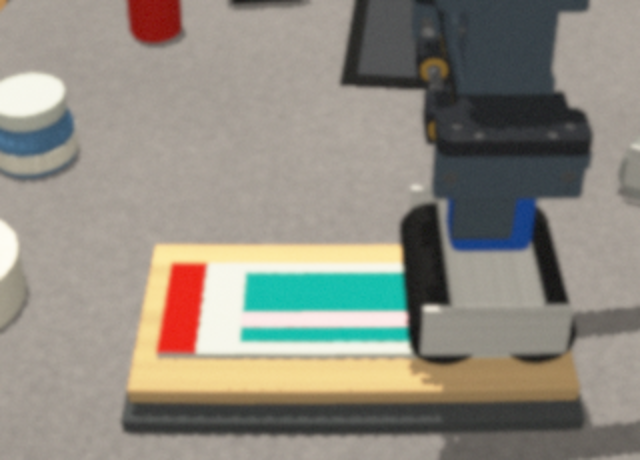

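The side picture shows the roller near the plain end, but its centre is only about −84 mm along. I'll roll 6 mm more, then lift straight off and carry it back.

```bash

python3 -m inch '[[-0.006,0,0,0,0,0,0],[-0.006,0,0,0,0,0,0],[0,0,0,0,0,0,0],[0,0,0,0,0,0,0]]'
python3 -m inch '[[0,0,-0.01,0,0,0,0],[0,0,-0.03,0,0,0,0],[0,0,-0.04,0,0,0,0],[0,0,-0.04,0,0,0,0],[0,0,-0.004,0,0,0,0]]'
python3 -m inch '[[0,0.04,0,0,0,0,0],[0,0.07,0,0,0,0,0],[0,0.07,0,0,0,0,0],[0,0.07,0,0,0,0,0],[0,0.07,0,0,0,0,0]]' >/dev/null
python3 -m inch '[[0,0.07,0,0,0,0,0],[0,0.07,0,0,0,0,0],[0,0.07,0,0,0,0,0],[0,0.07,0,0,0,0,0],[0,0.07,0,0,0,0,0]]' >/dev/null
python3 -m inch '[[0,0.07,0,0,0,0,0],[0,0.049,0,0,0,0.06,0],[0,0,0,0,0,0.06,0],[0,0,0,0,0,0.06,0],[0,0,0,0,0,0,0]]' >/dev/null
python3 -m inch '[[0,0,0,0,0,0,0],[0,0,0,0,0,0,0],[0,0,0,0,0,0,0]]'
python3 - <<'E'
from m import *
f,W=meas("side")
E
```

```text
time: 12.23
ee_pos: [488.2, 193.3, 113.0]
eef_rot: [-3.141, -0.001, 0.192]
contact_force: [-1.1, 0.7, 5.8]
finger_gap: 0.329
grip_force: 30.0
time: 12.65
ee_pos: [489.3, 193.6, 176.7]
eef_rot: [-3.141, -0.005, 0.192]
contact_force: [0.6, 0.3, -3.2]
finger_gap: 0.328
grip_force: 30.0
time: 14.15
ee_pos: [562.9, -193.6, 173.9]
eef_rot: [-3.141, 0.001, 0.052]
contact_force: [1.4, -0.4, -3.3]
finger_gap: 0.329
grip_force: 30.0
side blue n 278 pix [368. 176.] ctr [ 536.4 -292.6] size [249.2  47.1] ang 81.1 zmed 178.0 z95 213.0
side blue n 163 pix [272. 207.] ctr [ 740.6 -259.2] size [18.2 35.4] ang 14.1 zmed 73.3 z95 83.3
side red n 231 pix [216. 238.] ctr [ 820.  -143.6] size [46.1 19.2] ang 23.0 zmed 50.3 z95 59.3
side red n 721 pix [230. 389.] ctr [673.4 230. ] size [21.8 78.4] ang 11.1 zmed 47.0 z95 48.6
side teal n 2283 pix [327. 381.] ctr [554.9 193. ] size [167.5  36.1] ang 11.1 zmed 46.8 z95 48.4
side teal n 796 pix [329. 402.] ctr [547.6 229.7] size [166.9  12.7] ang 11.6 zmed 46.7 z95 48.0
side mat n 2978 pix [363. 264.] ctr [ 550. -195.] size [175.1 181.5] ang 5.0 zmed 3.5 z95 5.1
side mat n 660 pix [315. 453.] ctr [554.4 276.9] size [272.9   4. ] ang 11.1 zmed 5.9 z95 8.5
side bed n 869 pix [155. 295.] ctr [858.7  51.5] size [60.8 62.7] ang 1.2 zmed 55.5 z95 59.8
side bed n 797 pix [486. 323.] ctr [342.   24.8] size [25.7 89.3] ang 77.6 zmed 47.3 z95 56.1
side bed n 2065 pix [115. 370.] ctr [841.3 218.8] size [88.6 89.8] ang 47.0 zmed 39.6 z95 41.2
side bed n 16178 pix [315. 397.] ctr [567.3 209.5] size [270.4 132.4] ang 11.0 zmed 45.4 z95 48.0
```

```bash

python3 -m inch '[[0,0,0.02,0,0,0,0],[0,0,0.05,0,0,0,0],[0,0,0.05,0,0,0,0],[0,0,0.04,0,0,0,0],[0,0,0.02,0,0,0,0]]' >/dev/null
python3 -m inch '[[0,0,0.004,0,0,0,0],[0,0,0,0,0,0,0],[0,0,0,0,0,0,0],[0,0,0,0,0,0,0]]'
python3 -m inch '[[0,0,0.003,0,0,0,0],[0,0,0.003,0,0,0,0],[0,0,0,0,0,0,0],[0,0,0,0,0,0,0]]'
```

```text
time: 14.95
ee_pos: [564.3, -194.5, 84.0]
eef_rot: [3.14, -0.003, 0.051]
contact_force: [-0.1, -0.5, -2.8]
finger_gap: 0.326
grip_force: 30.0
time: 15.28
ee_pos: [563.2, -194.1, 79.6]
eef_rot: [3.141, -0.0, 0.05]
contact_force: [-0.2, -0.4, -3.5]
finger_gap: 0.327
grip_force: 30.0
```

```bash

python3 -m inch '[[0,0,0.002,0,0,0,0],[0,0,0.001,0,0,0,0],[0,0,0,0,0,0,0],[0,0,0,0,0,0,0],[0,0,0,0,0,0,0]]'
```

```text
time: 15.7
ee_pos: [563.2, -194.2, 78.1]
eef_rot: [3.141, -0.0, 0.051]
contact_force: [-0.1, -0.2, -2.4]
finger_gap: 0.332
grip_force: 30.0
```

```bash

python3 -m inch '[[0,0,0.001,0,0,0,0],[0,0,0,0,0,0,0],[0,0,0,0,0,0,0]]'
python3 -m inch '[[0,0,0,0,0,0,0.4],[0,0,0,0,0,0,0.5],[0,0,0,0,0,0,0.7],[0,0,0,0,0,0,1],[0,0,0,0,0,0,1]]'
python3 -m inch '[[0,0,0,0,0,0,1],[0,0,0,0,0,0,1],[0,0,0,0,0,0,1],[0,0,0,0,0,0,1],[0,0,0,0,0,0,1]]'
```

```text
time: 15.95
ee_pos: [563.3, -194.1, 78.0]
eef_rot: [3.141, -0.001, 0.051]
contact_force: [-1.0, 0.8, 2.0]
finger_gap: 0.326
grip_force: 30.0
time: 16.37
ee_pos: [563.2, -194.1, 77.4]
eef_rot: [3.141, -0.0, 0.051]
contact_force: [-0.1, -0.0, -0.4]
finger_gap: 0.661
grip_force: 0.0
time: 16.78
ee_pos: [563.1, -194.1, 77.4]
eef_rot: [3.142, 0.0, 0.051]
contact_force: [-0.3, 0.4, 0.6]
finger_gap: 0.993
grip_force: 0.0
```

```bash

python3 -m inch '[[0,0,-0.03,0,0,0,1],[0,0,-0.05,0,0,0,1],[0,0,-0.07,0,0,0,1],[0,0,-0.07,0,0,0,1],[0,0,-0.05,0,0,0,1]]' >/dev/null
python3 -m inch '[[0,0,0,0,0,0,1],[0,0,0,0,0,0,1],[0,0,0,0,0,0,1],[0,0,0,0,0,0,1],[0,0,0,0,0,0,1]]'
python3 - <<'E'
from m import *
meas("scene"); f,W=meas("side"); cv2.imwrite("pics/s5.png",cv2.cvtColor(f["pixels"],cv2.COLOR_RGB2BGR)[120:]);
E
```

```text
time: 17.62
ee_pos: [562.4, -193.8, 210.8]
eef_rot: [-3.14, 0.003, 0.051]
contact_force: [-0.2, 0.4, 0.2]
finger_gap: 0.998
grip_force: 0.0
scene blue n 542 pix [242. 215.] ctr [ 561.4 -195.2] size [48.1 29. ] ang 3.6 zmed 106.0 z95 118.8
scene blue n 836 pix [104. 234.] ctr [ 560.3 -420.1] size [47.1 28.8] ang 77.1 zmed 99.0 z95 114.5
scene blue n 455 pix [214. 297.] ctr [ 743.4 -264.6] size [23.1 35.5] ang 18.0 zmed 79.4 z95 84.0
scene red n 294 pix [488. 240.] ctr [674.  229.5] size [24.5 78.6] ang 10.0 zmed 47.6 z95 49.2
scene red n 177 pix [294. 345.] ctr [ 846.3 -166.2] size [44.1 16.2] ang 76.9 zmed 49.4 z95 58.8
scene teal n 211 pix [460. 206.] ctr [547.8 228.6] size [168.1  13.7] ang 10.9 zmed 47.8 z95 49.3
scene teal n 787 pix [444. 210.] ctr [555.6 193.3] size [172.2  37.6] ang 11.3 zmed 47.7 z95 49.5
scene mat n 774 pix [272. 268.] ctr [ 552.3 -178.7] size [178.7 139.7] ang 4.7 zmed 4.1 z95 6.0
scene mat n 420 pix [198. 262.] ctr [ 552.5 -279.2] size [ 38.1 167.1] ang 85.4 zmed 4.2 z95 5.9
scene mat n 205 pix [253. 267.] ctr [ 595.9 -184.7] size [ 26.5 106.5] ang 11.9 zme
[... 848 characters left out ...]
5  36.2] ang 11.8 zmed 46.7 z95 48.3
side teal n 797 pix [329. 402.] ctr [547.8 229.4] size [167.   12.5] ang 11.1 zmed 46.7 z95 48.1
side mat n 1741 pix [365. 270.] ctr [ 550. -194.] size [175.3 177.5] ang 4.9 zmed 3.4 z95 5.3
side mat n 685 pix [316. 453.] ctr [554.3 277.3] size [272.8   4.9] ang 10.9 zmed 5.9 z95 8.6
side bed n 871 pix [154. 295.] ctr [858.9  52. ] size [59.9 63.5] ang 56.9 zmed 56.0 z95 59.8
side bed n 795 pix [486. 323.] ctr [341.1  33.4] size [27. 88.] ang 89.6 zmed 47.6 z95 56.2
side bed n 2061 pix [115. 370.] ctr [841.1 219.1] size [88.6 90.4] ang 58.5 zmed 39.6 z95 41.3
side bed n 16200 pix [315. 397.] ctr [567.4 209.2] size [271.1 133. ] ang 10.9 zmed 45.4 z95 48.0
```

View pics/s5.png

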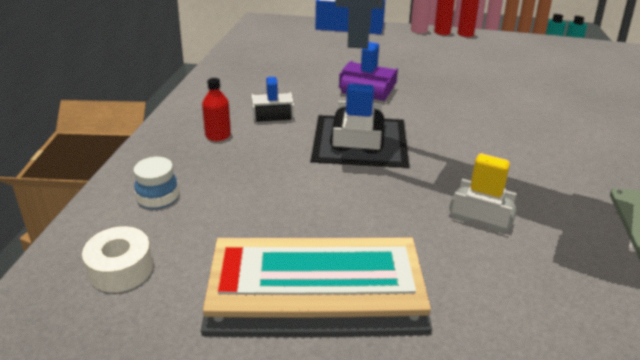

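The side picture shows the roller upright on the mat (grip at 360,99), with the arm clear above it and the bed back at rest. Handing in.

```bash
python3 -c "
from workcell import bot
print(bot.job_done())"
```

```text
the job is handed in; nothing more can be done
None
```

I rolled the panel from its red end to its plain end with the bed about 8 mm down throughout, then stood the roller upright on the mat, let go and handed the job in at about 18 s; at the plain end the roller's centre reached an estimated 85–90 mm from the panel's centre, so it may have stopped a few millimetres short of the 90 mm you gave.

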